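# Function check of a latching stop button

## Robot

A 6-joint arm with a two-finger parallel gripper is mounted at the origin on the work surface; the furniture and walls round the work are solid. World frame = base frame: x ahead of the robot, y to its left, z up, the work surface at z = 0. Lengths are in m, angles in rad, forces in N, time in s.
With the tool pointing down it reaches from about 0.35 to 0.925 m from the base axis. Payload 6.4 kg.
Tool frame: the origin (TCP) lies at the very end of the fingers, on their centre line; the grasp point (between the pads) lies 19 mm behind it; z points along the fingers, y is the direction in which the jaws open and shut (so a half turn about z gives the same grasp; the last joint's range is limited). The gripper opens to 85 mm and grips with 20 to 120 N. Pads are 22 mm wide; open, the fingers measure 114 mm over their backs; the gripper's body (76 mm by 85 mm) begins 54 mm behind the grasp point. The pads swing forward as they close: fully open they stand 13 mm farther back than shut.
Start: joints at [-1.298, 0.245, 1.558, -0, 1.339, -0.174], TCP at [0.281, -0.586, 0.231] pointing down, gripper open.
Joint ranges: [-3.13, 3.13], [-1.02, 2.26], [0.13, 2.54], [-0.95, 4.09], [0.21, 2.88], [-2.74, 2.74]. Speed limits (rad/s): [2.57, 2.57, 3.14, 3.14, 3.14, 3.14].

## Interface

Orientations are given as a rotation vector (axis times angle).
In Python, from plant import get_state, viewer, workorder gives the robot as it stands.
- The arm moves only by the tool move_arm, never from a script. Its argument "steps" is a list of rows, each a list of 3 entries, a list of its own where there are three numbers: the shift along the tool's x, y, z in m, then the turn, a rotation vector about the tool's x, y, z in rad, then the finger opening in m, from 0 to 0.0854. In form: [[[dx, dy, dz], [wx, wy, wz], claw], ...]. A call has 1 to 12 rows; each row is the pose to reach, as a shift and turn from the pose commanded when the call began, along the tool's axes at that moment; what a row does not reach only later rows make up. A row lasts 1/12 s, in which the tool goes at most 41.7 mm and 7.16 degrees, less where a joint would pass 70% of its speed; a pose out of reach is approached as far as the arm can. A call with a gripper value outside its range is refused whole. The fingers move at their own pace and stop on an object; "force" is the grip in N (left out, the last holds). Time passes only in rows, so rows that repeat a pose let the fingers close. It gives the time, the measured TCP pose, the force and the opening at its end, in the units of the state.
- get_state(): the state, without advancing time (a new reading comes with each control period).
- viewer.grab_frame(name): name is "side" or "top" or "wrist"; returns a dict with "pixels" (384x512x3 uint8, red, green, blue), "vertical_fov" (degrees; the focal length in pixels is half the picture's height over the tangent of half this angle, whatever the lens; pixels are square), "cx", "cy" (the principal point, pixels), "dist_coeffs" ([k1, k2, p1, p2, k3] as OpenCV has them; the pictures are not rectified), "R" (3x3) and "t" (3): a world point X has camera coordinates R X + t. Camera axes: x right, y down, z forward; pixel columns grow to the right and rows downward; lengths in m; the calibration is good to about 2 mm. A picture is of the moment at which its call begins. There is no depth.
- workorder.sign_off(): hands the job in, once; it reports no verdict.
The state is a dict: "time_s": time; "qpos": joint angles; "qd": joint speeds; "joint_torque": joint torques, N m; "ee_pos": TCP position; "tool_rot": TCP orientation; "contact_force": force on the tool from outside, world axes, zero at the start; "wrist_torque": the same for the moment, N m; "width": opening from 0.0 (shut) to 1.0 (fully open).
Only numpy, scipy, OpenCV 4.12 (cv2) and the standard library are available. Lean on these libraries where they do the work, as an engineer would, in place of code of your own. Each camera call takes 0.05 s, during which the arm holds its last target. There are 200 camera calls.

## Task

Check the machine's mushroom stop button without grasping anything: with the fingertips, press the eared mushroom head straight down until it latches, and take the fingers off it so that it is seen to stay down by itself. Then push one of its ears sideways to twist the head clockwise (seen from above) until it springs back up, and finally press the round reset button on the smaller box fully in and let it come back out. Both boxes and the things lying near stay where they are: do not lift, tip or shove them.

Things in the scene. Friction and masses are not known exactly. Their poses are not given: they have to be found in the camera images.
- stop_box: the stop box: the larger grey box, 120 x 120 mm and 60 mm high, about 3 kg, standing loose on the table on rubber feet. Origin at the centre of its underside, z up. The mushroom stop's axis is vertical through this origin.
- stop_top (a point): the centre of the top of the mushroom head, on its axis; moves down and turns with the head. The head is a black dome of 58 mm diameter, 20 mm from its underside to its top, its top 42 mm above the box's lid when out. Two opposite ears stick out level from its rim. Between lid and head is a collar 8 mm high and 52 mm across. The point's x axis points along ear a, z up.
- ear_a (a point): a point inside one ear of the head, 44 mm from the axis, at half the ear's height. An ear is a block that reaches from the dome out to 54 mm from the axis, 12 mm thick (across), 14 mm high; its lower face is 22 mm above the box's lid when the head is out and about 12.5 mm above it when latched.
- ear_b (a point): the same point in the opposite, equal ear
- stop_press (a joint): how far the head is pressed down, m: 0 fully out, 0.012 at its stop. Straight pressing takes about 3 to 5 N, rising sharply at the stop; past 0.0095 an inner latch catches, and the head then stays down at about 0.0095 when let go. Only twisting the head frees it.
- stop_twist (a joint): how far the head is twisted clockwise seen from above, rad: 0 at rest, 1.1 at its stop; it does not turn the other way. A weak spring turns it back to 0 when let go (about 1 N at an ear). The latch lets go at about 0.6 and the head then springs up.
- reset_box: the reset box: the smaller grey box, 90 x 90 mm and 60 mm high, about 2 kg, standing loose. Origin at the centre of its underside, z up.
- reset_top (a point): the centre of the top of the round black reset button, 36 mm in diameter, in the middle of the reset box's lid; moves down with the button. Round it is an aluminium collar 52 mm across, 12 mm high above the lid; the button stands 11 mm above this collar when out, 4 mm when fully in.
- reset (a joint): how far the reset button is pressed in, m: 0 out, 0.007 fully in (about 6 N). It springs back when let go.
- coupling: bystander: steel pipe coupling with a cap, 42 mm across, 42 mm high, loose; origin at the centre of its underside
- block: bystander: light metal block with a bore, 42 x 124 x 38 mm, loose; origin at the centre of its underside
- tape: bystander: tape measure, 36 x 90 x 64 mm, loose; origin at the centre of its underside
There are look-alikes about, which are no part of the job. What is shaped like the stop_box but red or yellow is not meant.

How it is judged:
By the outcome, as a careful person would: the job done as asked, in the order asked, and still so for the second after the job is handed in, with the robot touching nothing.
It also fails if it takes over 51 s, if anything falls off the work surface, if the arm or the gripper's body presses on something with over 40 N, if the wrist force passes 120 N, or if a joint passes its speed limit or range.

## Working session

There is one attempt and no reset: what is moved stays moved. The work goes in short steps, Python scripts to look and compute and a tool call to move; the robot and the scene stay as the last step left them, time stands still between calls to the robot, and variables do not carry over. Pictures are saved under pics/ and viewed, about 8 in all and at most 12, crops included, and the job is handed in when it is done.

Besides the shell and the picture viewer there is one more tool, called after "Request:" as name([rows], argument=value, ...), one row to a line, values as JSON. move_arm: Moves the arm, as the interface text tells. Its arguments: {"type":"object","properties":{"steps":{"type":"array"},"force":{"type":"number"}},"required":["steps"]}

```bash
mkdir -p pics
cat > h.py <<'E'
import numpy as np,cv2
from plant import get_state,viewer,workorder
def K(f):
    h=f["pixels"].shape[0]; fl=h/2/np.tan(np.radians(f["vertical_fov"])/2)
    return np.array([[fl,0,f["cx"]],[0,fl,f["cy"]],[0,0,1.]])
def grab(n,save=None):
    f=viewer.grab_frame(n)
    if save: cv2.imwrite(f"pics/{save}.png",cv2.cvtColor(f["pixels"],cv2.COLOR_RGB2BGR))
    return f
def ray(f,uv):
    p=cv2.undistortPoints(np.array([[uv]],float),K(f),np.array(f["dist_coeffs"],float))[0,0]
    R=np.array(f["R"]);t=np.array(f["t"])
    return -R.T@t, R.T@np.array([p[0],p[1],1.])
def onz(f,uv,z):
    c,d=ray(f,uv); return c+d*(z-c[2])/d[2]
def proj(f,X):
    r=cv2.Rodrigues(np.array(f["R"],float))[0]
    return cv2.projectPoints(np.array(X,float).reshape(-1,1,3),r,np.array(f["t"],float),K(f),np.array(f["dist_coeffs"],float))[0].reshape(-1,2)
E
python3 - <<'E'
from h import *
import pickle
F={n:grab(n) for n in("top","side","wrist")}
pickle.dump(F,open("F.pkl","wb"))
im=np.hstack([F["top"]["pixels"],F["side"]["pixels"]])
for n in F: cv2.imwrite(f"pics/{n}0.png",cv2.cvtColor(F[n]["pixels"],cv2.COLOR_RGB2BGR))
s=get_state();print(s["ee_pos"],s["tool_rot"],s["width"],s["time_s"])
E
```

```text
[ 0.28075394 -0.58576834  0.2304041 ] [-3.06201973e+00 -6.95666382e-01  7.80893815e-05] 0.9969493998479461 0.15
```

View pics/top0.png

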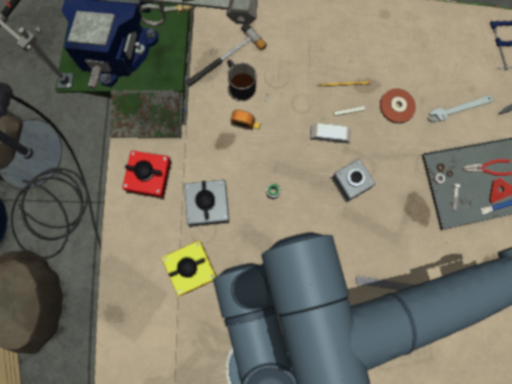

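View pics/side0.png

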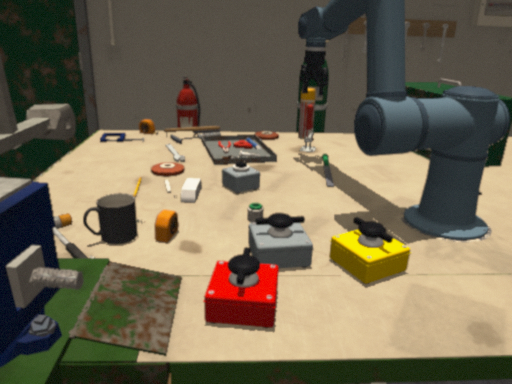

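Top view: the grey stop box is at about (206,202), with its ears running up and down the image. The reset box is at (355,179), the coupling at (273,191), the block at (330,132) and the tape at (243,119). The side view agrees: stop head at (280,220), reset button at (240,162).

Run:
```python
from h import *
import pickle
F=pickle.load(open("F.pkl","rb"))
f=F["top"]
print("cam",-np.array(f["R"]).T@np.array(f["t"]))
g=cv2.cvtColor(f["pixels"],cv2.COLOR_RGB2GRAY)
def blob(x0,y0,x1,y1,th,z,name):
    m=(g[y0:y1,x0:x1]<th).astype(np.uint8)
    n,l,st,c=cv2.connectedComponentsWithStats(m)
    k=1+np.argmax(st[1:,4]); ys,xs=np.nonzero(l==k)
    P=np.array([onz(f,(x+x0,y+y0),z)[:2] for x,y in zip(xs,ys)])
    ctr=P.mean(0);w,v=np.linalg.eigh(np.cov(P.T))
    pr=(P-ctr)@v
    print(name,st[k],ctr.round(4),"ang",np.degrees(np.arctan2(v[1,1],v[0,1])).round(1),np.ptp(pr,axis=0).round(3))
blob(188,183,224,222,70,.09,"stop ears z.09")
blob(345,168,368,188,70,.083,"reset z.083")
def lid(x0,y0,x1,y1,name):
    p=f["pixels"][y0:y1,x0:x1].astype(int)
    m=((p.max(2)-p.min(2)<28)&(p.min(2)>100)).astype(np.uint8)
    m=cv2.morphologyEx(m,cv2.MORPH_OPEN,np.ones((3,3)))
    c=max(cv2.findContours(m,cv2.RETR_EXTERNAL,2)[0],key=cv2.contourArea)
    q=cv2.boxPoints(cv2.minAreaRect(c))+[x0,y0]
    Q=np.array([onz(f,u,.06)[:2] for u in q])
    print(name,q.round(0).tolist(),Q.round(3).tolist(),Q.mean(0).round(4),np.linalg.norm(Q-np.roll(Q,1,0),axis=1).round(3))
lid(175,172,238,235,"stop");lid(325,150,385,208,"reset")
for n,u in (("coupling",(273,191)),("block",(330,132)),("tape",(243,119)),("yellow",(189,267)),("red",(147,173))): print(n,onz(f,u,.04).round(3))
```

```text
cam [0.22263624 0.03896298 1.42381897]
stop ears z.09 [  8   0  18  36 332] [0.4704 0.1827] ang -171.2 [0.049 0.1  ]
reset z.083 [ 7  4 10 10 79] [ 0.5494 -0.2447] ang 151.3 [0.027 0.029]
stop [[205.0, 180.0], [226.0, 178.0], [229.0, 220.0], [208.0, 221.0]] [[0.534, 0.189], [0.541, 0.127], [0.421, 0.114], [0.415, 0.174]] [0.4776 0.1509] [0.12  0.062 0.12  0.061]
reset [[334.0, 172.0], [360.0, 156.0], [376.0, 184.0], [350.0, 200.0]] [[0.567, -0.184], [0.616, -0.261], [0.534, -0.309], [0.487, -0.232]] [ 0.5511 -0.2465] [0.093 0.091 0.094 0.09 ]
coupling [ 0.511 -0.009  0.04 ]
block [ 0.695 -0.178  0.04 ]
tape [0.73  0.084 0.04 ]
yellow [0.285 0.225 0.04 ]
red [0.557 0.363 0.04 ]
```

Request:
move_arm([
  [[0.021,-0.0255,0],[0,0,0.05],0],
  [[0.042,-0.051,0],[0,0,0.1],0],
  [[0.063,-0.0765,0],[0,0,0.15],0],
  [[0.084,-0.102,0],[0,0,0.2],0],
  [[0.105,-0.1275,0],[0,0,0.25],0],
  [[0.126,-0.153,0],[0,0,0.293],0],
  [[0.147,-0.1785,0],[0,0,0.293],0],
  [[0.168,-0.204,0],[0,0,0.293],0],
  [[0.189,-0.2295,0],[0,0,0.293],0],
  [[0.21,-0.255,0],[0,0,0.293],0],
  [[0.231,-0.2805,0],[0,0,0.293],0],
  [[0.252,-0.306,0],[0,0,0.293],0],
])

```text
time_s: 1.15
ee_pos: [0.3758, -0.1997, 0.2311]
tool_rot: [-3.132, -0.241, -0.0]
contact_force: [0.5, 0.2, 1.0]
width: -0.003
```

Request:
move_arm([
  [[0.0115,-0.0275,0],[0,0,0],0],
  [[0.023,-0.055,0],[0,0,0],0],
  [[0.0345,-0.0825,0],[0,0,0],0],
  [[0.046,-0.11,0],[0,0,0],0],
  [[0.0575,-0.1375,0],[0,0,0],0],
  [[0.069,-0.165,0],[0,0,0],0],
  [[0.0805,-0.1925,0],[0,0,0],0],
  [[0.0955,-0.2275,0],[0,0,0],0],
  [[0.11,-0.2625,0],[0,0,0],0],
  [[0.1245,-0.2975,0],[0,0,0],0],
  [[0.139,-0.3325,0],[0,0,0],0],
  [[0.153,-0.3655,0],[0,0,0],0],
])

```text
time_s: 2.15
ee_pos: [0.4709, 0.1855, 0.2311]
tool_rot: [-3.132, -0.242, 0.0]
contact_force: [0.3, 0.1, 0.4]
width: -0.003
```

Run:
```python
from h import *
import pickle
f=grab("wrist","wrist1"); pickle.dump(f,open("W.pkl","wb"))
s=get_state();print(s)
print(-np.array(f["R"]).T@np.array(f["t"]), proj(f,[[.4704,.1827,.102]]))
```

```text
{'time_s': 2.2, 'qpos': array([ 0.15758184, -0.09312782,  1.91622657,  0.0036088 ,  1.31730514,
        1.56929888]), 'qd': array([-0.0848154 , -0.044712  ,  0.04896036, -0.04286508,  0.02470726,
       -0.14853887]), 'joint_torque': array([ -4.25597459, -26.63826585, -30.88505745,  -0.69324676,
         0.16472109,   0.28261531]), 'ee_pos': array([0.47158063, 0.18984566, 0.2311866 ]), 'tool_rot': array([-3.12820734e+00, -2.47921300e-01, -1.43210188e-03]), 'contact_force': array([-2.69520896,  1.31490706,  0.16733156]), 'wrist_torque': array([0.11081616, 0.10737099, 0.01661282]), 'width': -0.0001628043546571412}
[0.54634906 0.19685726 0.37392021] [[263.27404569 182.89911202]]
```

View pics/wrist1.png

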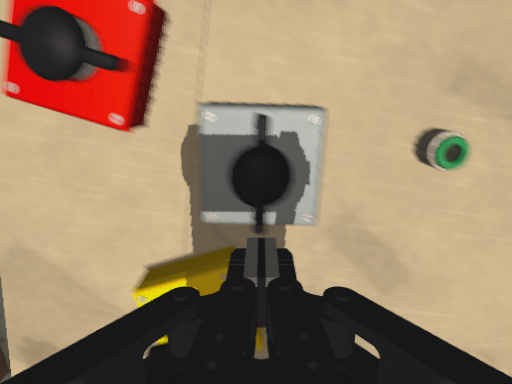

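Wrist view: the stop head is centred near (261,176), with ears at (262,118) and (259,230). The shut fingertips are at (262,240), and the coupling is at (445,148). The arm was still settling, so I'll re-measure from a settled frame.

Run:
```python
from h import *
import pickle
grab("wrist");grab("wrist");grab("wrist")
f=grab("wrist","wrist2"); pickle.dump(f,open("W.pkl","wb"))
s=get_state();print(s["ee_pos"],s["tool_rot"],s["qd"].round(3))
g=cv2.cvtColor(f["pixels"],cv2.COLOR_RGB2GRAY)
x0,y0,x1,y1=205,100,320,232
m=(g[y0:y1,x0:x1]<55).astype(np.uint8)
n,l,st,c=cv2.connectedComponentsWithStats(m);k=1+np.argmax(st[1:,4]);m=(l==k).astype(np.uint8)
print(st[k]+[x0,y0,0,0,0])
d=cv2.morphologyEx(m,cv2.MORPH_OPEN,cv2.getStructuringElement(cv2.MORPH_ELLIPSE,(25,25)))
(cx,cy),r=cv2.minEnclosingCircle(cv2.findContours(d,cv2.RETR_EXTERNAL,2)[0][0])
C=(cx+x0,cy+y0);print("dome",C,r,[onz(f,C,z).round(4) for z in(.085,.09)], onz(f,(C[0]+r,C[1]),.086)-onz(f,C,.086))
ys,xs=np.nonzero(m)
rows=[]
for y in range(m.shape[0]):
    xx=np.nonzero(m[y])[0]
    if len(xx) and abs(y-cy)>r+4: rows.append((xx.mean()+x0,y+y0,np.ptp(xx)+1))
rows=np.array(rows)
P=np.array([onz(f,u[:2],.096)[:2] for u in rows])
far=P[P[:,0]>.47];near=P[P[:,0]<.47]
print("far",far.mean(0),far[0],far[-1],"near",near.mean(0) if len(near) else None, rows[:,2])
v=far.mean(0)-onz(f,C,.088)[:2];print("ear ang",np.degrees(np.arctan2(v[1],v[0])))
if len(near): v=far.mean(0)-near.mean(0);print("ear ang2",np.degrees(np.arctan2(v[1],v[0])))
```

```text
[0.47074486 0.18304867 0.23088279] [ 3.13186468e+00  2.41876712e-01 -1.46311886e-03] [-0.027 -0.016  0.011  0.001 -0.001  0.   ]
[ 231  116   64  116 3761]
dome (262.0, 176.5) 32.515480041503906 [array([0.4711, 0.1822, 0.085 ]), array([0.4724, 0.1824, 0.09  ])] [ 0.0045526  -0.02893593  0.        ]
far [0.51577597 0.18786287] [0.5250291 0.1895432] [0.50634287 0.18655515] near [0.43110674 0.17728094] [10. 11. 13. 13. 13. 13. 13. 13. 13. 13. 13. 13. 13. 13. 13. 14. 13. 13.
 13. 13. 13. 14. 14. 14. 12. 12. 12. 12. 12. 12. 12. 12. 12. 12. 12. 12.
 12. 12. 12. 12. 12. 12.]
ear ang 7.181446067494219
ear ang2 7.1238697069355235
```

Request:
move_arm([
  [[0,0.001,0.02],[0,0,0.03],0],
  [[0,0.001,0.04],[0,0,0.03],0],
  [[0,0.001,0.06],[0,0,0.03],0],
  [[0,0.001,0.08],[0,0,0.03],0],
  [[0,0.001,0.1],[0,0,0.03],0],
  [[0,0.001,0.11],[0,0,0.03],0],
  [[0,0.001,0.118],[0,0,0.03],0],
  [[0,0.001,0.122],[0,0,0.03],0],
  [[0,0.001,0.124],[0,0,0.03],0],
  [[0,0.001,0.124],[0,0,0.03],0],
  [[0,0.001,0.124],[0,0,0.03],0],
  [[0,0.001,0.124],[0,0,0.03],0],
])

```text
time_s: 3.4
ee_pos: [0.4719, 0.1824, 0.1082]
tool_rot: [-3.135, -0.194, -0.003]
contact_force: [-0.5, -0.2, -0.2]
width: -0.004
```

Request:
move_arm([
  [[0,0,0.002],[0,0,0],0],
  [[0,0,0.004],[0,0,0],0],
  [[0,0,0.006],[0,0,0],0],
  [[0,0,0.008],[0,0,0],0],
  [[0,0,0.01],[0,0,0],0],
  [[0,0,0.0115],[0,0,0],0],
  [[0,0,0.013],[0,0,0],0],
  [[0,0,0.014],[0,0,0],0],
  [[0,0,0.015],[0,0,0],0],
  [[0,0,0.015],[0,0,0],0],
  [[0,0,0.015],[0,0,0],0],
])

```text
time_s: 4.32
ee_pos: [0.4715, 0.1824, 0.0924]
tool_rot: [-3.135, -0.194, -0.001]
contact_force: [0.1, 0.5, 2.9]
width: 0.0
```

Request:
move_arm([
  [[0,0,0.001],[0,0,0],0],
  [[0,0,0.002],[0,0,0],0],
  [[0,0,0.002],[0,0,0],0],
  [[0,0,0.002],[0,0,0],0],
])

```text
time_s: 4.65
ee_pos: [0.4715, 0.1823, 0.0904]
tool_rot: [-3.135, -0.194, -0.001]
contact_force: [-0.0, -0.1, 3.9]
width: -0.0
```

Request:
move_arm([
  [[0,0,-0.005],[0,0,0],0],
  [[0,0,-0.02],[0,0,0],0],
  [[0,0,-0.04],[0,0,0],0],
  [[0.01,-0.008,-0.05],[0,0,0],0],
  [[0.022,-0.016,-0.05],[0,0,0],0],
  [[0.034,-0.024,-0.05],[0,0,0],0],
  [[0.044,-0.029,-0.05],[0,0,0],0],
  [[0.044,-0.029,-0.05],[0,0,0],0],
  [[0.044,-0.029,-0.05],[0,0,0],0],
  [[0.044,-0.029,-0.05],[0,0,0],0],
])

```text
time_s: 5.48
ee_pos: [0.5103, 0.2161, 0.1396]
tool_rot: [3.135, 0.194, -0.003]
contact_force: [0.6, -0.4, -0.7]
width: -0.001
```

Run:
```python
from h import *
import pickle
a=pickle.load(open("F.pkl","rb"))["side"]["pixels"]
grab("side");b=grab("side")["pixels"];w=grab("wrist")["pixels"]
c=lambda p:cv2.resize(p[190:280,225:330],None,fx=3.5,fy=3.5)
im=np.hstack([c(a),c(b)]); cv2.imwrite("pics/latch.png",cv2.cvtColor(im,cv2.COLOR_RGB2BGR))
s=get_state();print(s["ee_pos"],s["contact_force"],s["time_s"],s["qpos"])
```

```text
[0.5107055  0.21612477 0.1400499 ] [-0.54186212  0.05025963 -0.03367747] 5.6333 [ 1.95897335e-01  1.26158054e-01  1.87142174e+00 -6.97387012e-05
  1.14476788e+00  1.64321079e+00]
```

View pics/latch.png

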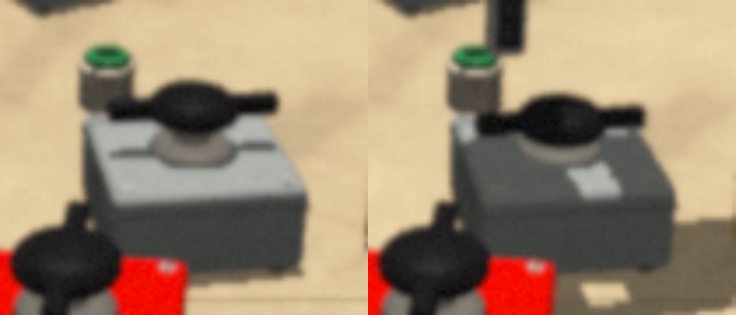

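The latch holds with the fingers off: in the right panel the head sits about 14 crop pixels lower than before, with its ears unturned. Next I'll go down beside the far ear.

Request:
move_arm([
  [[0,0,0.015],[0,0,0],0],
  [[0,0,0.03],[0,0,0],0],
  [[0,0,0.045],[0,0,0],0],
  [[0,0,0.058],[0,0,0],0],
  [[0,0,0.066],[0,0,0],0],
  [[0,0,0.069],[0,0,0],0],
  [[0,0,0.069],[0,0,0],0],
  [[0,0,0.069],[0,0,0],0],
  [[0,0.003,0.069],[0,0,0],0],
  [[0,0.007,0.069],[0,0,0],0],
  [[0,0.007,0.069],[0,0,0],0],
  [[0,0.007,0.069],[0,0,0],0],
])

```text
time_s: 6.63
ee_pos: [0.5126, 0.2093, 0.0718]
tool_rot: [-3.135, -0.193, -0.001]
contact_force: [-0.4, -0.7, 0.2]
width: 0.002
```

Request:
move_arm([
  [[0.0014,0.0031,0],[0,0,0.07],0],
  [[0.0026,0.0064,0],[0,0,0.14],0],
  [[0.0036,0.0097,0],[0,0,0.21],0],
  [[0.0044,0.013,0],[0,0,0.28],0],
  [[0.0049,0.0164,0],[0,0,0.35],0],
  [[0.0051,0.0199,0],[0,0,0.42],0],
  [[0.0052,0.0233,0],[0,0,0.49],0],
  [[0.005,0.0267,0],[0,0,0.56],0],
  [[0.0045,0.0301,0],[0,0,0.63],0],
  [[0.0038,0.0335,0],[0,0,0.7],0],
  [[0.0029,0.0368,0],[0,0,0.77],0],
  [[0.0029,0.0368,0],[0,0,0.77],0],
])

```text
time_s: 7.63
ee_pos: [0.5199, 0.1732, 0.0716]
tool_rot: [-2.978, 1.0, -0.001]
contact_force: [0.7, 1.2, -0.1]
width: -0.001
```

Run:
```python
from h import *
b=grab("side")["pixels"];w=grab("wrist")["pixels"]
im=np.hstack([cv2.resize(b[190:280,225:330],(373,320)),cv2.resize(w,(427,320))]); cv2.imwrite("pics/twist.png",cv2.cvtColor(im,cv2.COLOR_RGB2BGR))
s=get_state();print(s["ee_pos"],s["tool_rot"],s["contact_force"],s["time_s"],s["qpos"])
```

```text
[0.51994835 0.17355444 0.07162719] [-2.97922625e+00  9.94923890e-01 -1.09773989e-03] [-0.14764288  1.65191009  0.00194269] 7.7333 [1.15142728e-01 2.14092787e-01 1.91594652e+00 3.21133053e-04
 1.01065449e+00 2.33038628e+00]
```

View pics/twist.png

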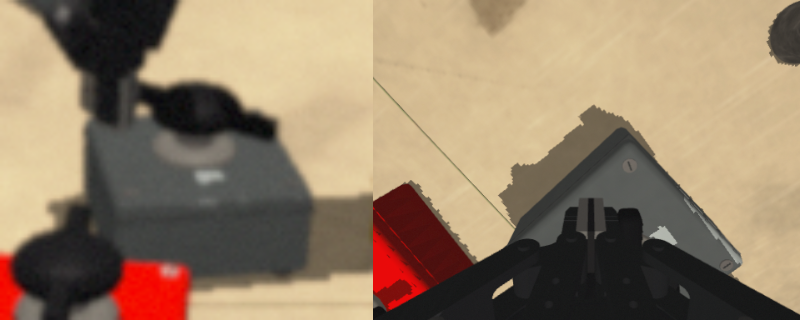

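The side view shows the ear turned by about 45° and the head apparently raised. I'll push a little further for certainty, then slip off radially outward and lift.

Request:
move_arm([
  [[0.0014,0.0031,0],[0,0,0.07],0],
  [[0.0026,0.0064,0],[0,0,0.14],0],
  [[0.0026,0.0064,0],[0,0,0.14],0],
  [[0.0026,0.0064,0],[0,0,0.14],0],
  [[0.0026,0.0064,0],[0,0,0.14],0],
])

```text
time_s: 8.15
ee_pos: [0.5182, 0.1669, 0.0716]
tool_rot: [-2.903, 1.2, -0.001]
contact_force: [0.6, 0.6, 1.4]
width: -0.001
```

Request:
move_arm([
  [[0.01,-0.003,0],[0,0,0],0],
  [[0.02,-0.006,0],[0,0,0],0],
  [[0.03,-0.006,0],[0,0,0],0],
  [[0.035,-0.006,0],[0,0,0],0],
  [[0.035,-0.006,-0.02],[0,0,0],0],
  [[0.035,-0.006,-0.05],[0,0,-0.1],0],
  [[0.035,-0.006,-0.08],[0,0,-0.2],0],
  [[0.035,-0.006,-0.11],[0,0,-0.3],0],
  [[0.035,-0.006,-0.13],[0,0,-0.4],0],
  [[0.035,-0.006,-0.14],[0,0,-0.5],0],
  [[0.035,-0.006,-0.14],[0,0,-0.5],0],
  [[0.035,-0.006,-0.14],[0,0,-0.5],0],
])

```text
time_s: 9.15
ee_pos: [0.5471, 0.1458, 0.2113]
tool_rot: [-3.109, 0.453, -0.001]
contact_force: [-1.2, 0.2, 0.3]
width: 0.0
```

Run:
```python
from h import *
import pickle
F=pickle.load(open("F.pkl","rb"));a=F["side"]["pixels"]
b=grab("side")["pixels"];w=grab("wrist")["pixels"]
c=lambda p:cv2.resize(p[190:280,225:330],(373,320))
im=np.hstack([c(a),c(b)]); cv2.imwrite("pics/up.png",cv2.cvtColor(im,cv2.COLOR_RGB2BGR))
s=get_state();print(s["ee_pos"],s["tool_rot"],s["contact_force"],s["time_s"])
```

```text
[0.54610092 0.14585265 0.20963012] [ 3.1084079  -0.45138599 -0.00434655] [-0.17076724  0.5777873  -0.43316952] 9.25
```

View pics/up.png

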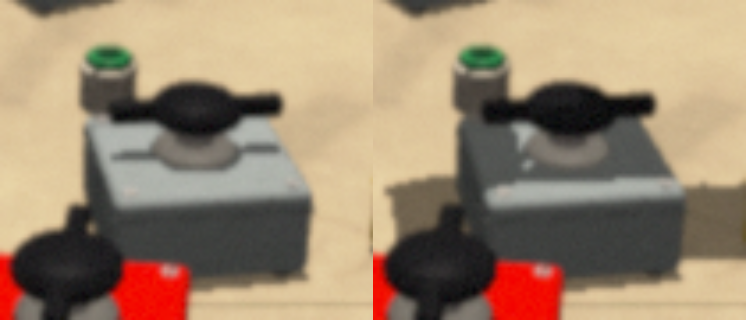

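The head is back up, the ears are back at rest and the box hasn't moved (the right panel matches the left). On to the reset box.

Request:
move_arm([
  [[0.008,0.026,0],[0,0,0],0],
  [[0.018,0.058,0],[0,0,0],0],
  [[0.028,0.091,0],[0,0,0],0],
  [[0.039,0.127,0],[0,0,0],0],
  [[0.05,0.163,0],[0,0,0],0],
  [[0.061,0.199,0],[0,0,0],0],
  [[0.072,0.235,0],[0,0,0],0],
  [[0.083,0.271,0],[0,0,0],0],
  [[0.094,0.307,0],[0,0,0],0],
  [[0.105,0.343,0],[0,0,0],0],
  [[0.112,0.365,0],[0,0,0],0],
  [[0.115,0.374,0],[0,0,0],0],
])

```text
time_s: 10.25
ee_pos: [0.5505, -0.2482, 0.2094]
tool_rot: [-3.108, 0.456, 0.004]
contact_force: [-0.2, 0.2, -0.7]
width: 0.001
```

Run:
```python
from h import *
for i in range(5): grab("wrist")
f=grab("wrist","reset1")
s=get_state();print(s["ee_pos"],s["tool_rot"])
u=proj(f,[[.55,-.2455,.083]])[0];print(u)
g=cv2.cvtColor(f["pixels"],cv2.COLOR_RGB2GRAY)
x0,y0=(u-45).astype(int)
m=(g[y0:y0+90,x0:x0+90]<55).astype(np.uint8)
n,l,st,c=cv2.connectedComponentsWithStats(m)
for k in range(1,n):
    if st[k,4]>200: print(st[k],c[k]+[x0,y0],onz(f,c[k]+[x0,y0],.08).round(4))
```

```text
[ 0.55153343 -0.24341555  0.21078256] [-3.10907670e+00  4.45698811e-01  1.42763779e-03]
[263.02945521 183.3237825 ]
[  27   23   40   41 1297] [264.59444873 181.39861218] [ 0.5504 -0.247   0.08  ]
```

View pics/reset1.png

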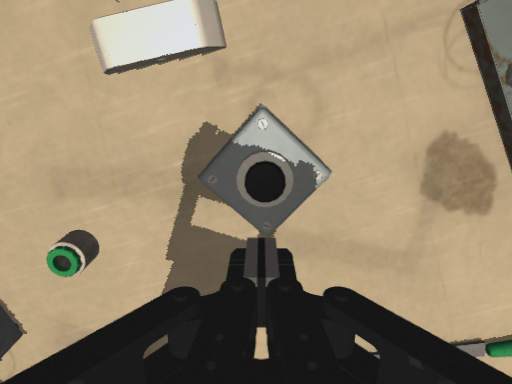

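The reset button is at (265,181) in the picture, which gives (0.5505, -0.2468). That agrees with the first measurement, so I'll go down 3 mm toward tool +y.

Request:
move_arm([
  [[0,0.003,0.02],[0,0,0],0],
  [[0,0.003,0.04],[0,0,0],0],
  [[0,0.003,0.06],[0,0,0],0],
  [[0,0.003,0.08],[0,0,0],0],
  [[0,0.003,0.1],[0,0,0],0],
  [[0,0.003,0.112],[0,0,0],0],
  [[0,0.003,0.118],[0,0,0],0],
  [[0,0.003,0.121],[0,0,0],0],
  [[0,0.003,0.122],[0,0,0],0],
  [[0,0.003,0.122],[0,0,0],0],
  [[0,0.003,0.122],[0,0,0],0],
  [[0,0.003,0.122],[0,0,0],0],
])

```text
time_s: 11.55
ee_pos: [0.5513, -0.2484, 0.0904]
tool_rot: [3.109, -0.448, 0.003]
contact_force: [-0.3, -1.1, -0.7]
width: -0.001
```

Request:
move_arm([
  [[0,0,0.002],[0,0,0],0],
  [[0,0,0.004],[0,0,0],0],
  [[0,0,0.006],[0,0,0],0],
  [[0,0,0.008],[0,0,0],0],
  [[0,0,0.01],[0,0,0],0],
  [[0,0,0.011],[0,0,0],0],
  [[0,0,0.012],[0,0,0],0],
  [[0,0,0.012],[0,0,0],0],
  [[0,0,0.012],[0,0,0],0],
])

```text
time_s: 12.3
ee_pos: [0.5508, -0.2481, 0.0776]
tool_rot: [3.109, -0.448, 0.0]
contact_force: [-2.1, 0.9, 5.1]
width: 0.001
```

Request:
move_arm([
  [[0,0,0.0006],[0,0,0],0],
  [[0,0,0.0012],[0,0,0],0],
  [[0,0,0.002],[0,0,0],0],
  [[0,0,0.002],[0,0,0],0],
  [[0,0,0.002],[0,0,0],0],
])

```text
time_s: 12.72
ee_pos: [0.5509, -0.2481, 0.076]
tool_rot: [3.109, -0.448, 0.0]
contact_force: [-3.3, 2.0, 8.0]
width: -0.002
```

Request:
move_arm([
  [[0,0,0.0007],[0,0,0],0],
  [[0,0,0.0014],[0,0,0],0],
  [[0,0,0.0014],[0,0,0],0],
  [[0,0,0.0014],[0,0,0],0],
])

```text
time_s: 13.05
ee_pos: [0.5509, -0.2482, 0.0759]
tool_rot: [3.109, -0.448, -0.001]
contact_force: [-6.2, 2.9, 15.2]
width: -0.001
```

The force has jumped to 15 N with no further travel, so the button is fully in. Lifting off.

Request:
move_arm([
  [[0,0,-0.005],[0,0,0],0],
  [[0,0,-0.015],[0,0,0],0],
  [[0,0,-0.035],[0,0,0],0],
  [[0,0,-0.06],[0,0,0],0],
  [[0,0,-0.09],[0,0,0],0],
  [[0,0,-0.115],[0,0,0],0],
  [[0,0,-0.13],[0,0,0],0],
  [[0,0,-0.137],[0,0,0],0],
  [[0,0,-0.138],[0,0,0],0],
  [[0,0,-0.138],[0,0,0],0],
  [[0,0,-0.138],[0,0,0],0],
  [[0,0,-0.138],[0,0,0],0],
])

```text
time_s: 14.05
ee_pos: [0.5499, -0.2474, 0.2099]
tool_rot: [-3.108, 0.448, 0.005]
contact_force: [0.2, 0.5, -0.3]
width: -0.004
```

Run:
```python
from h import *
import pickle
a=pickle.load(open("F.pkl","rb"))["side"]["pixels"]
grab("side");b=grab("side")["pixels"]
c=lambda p:cv2.resize(p[140:285,205:335],(359,400))
im=np.hstack([c(a),c(b)]); cv2.imwrite("pics/end.png",cv2.cvtColor(im,cv2.COLOR_RGB2BGR))
s=get_state();print(s["ee_pos"],s["contact_force"],s["time_s"])
```

```text
[ 0.55019709 -0.24760534  0.21044699] [ 0.25238256  0.91065484 -0.14856235] 14.15
```

View pics/end.png

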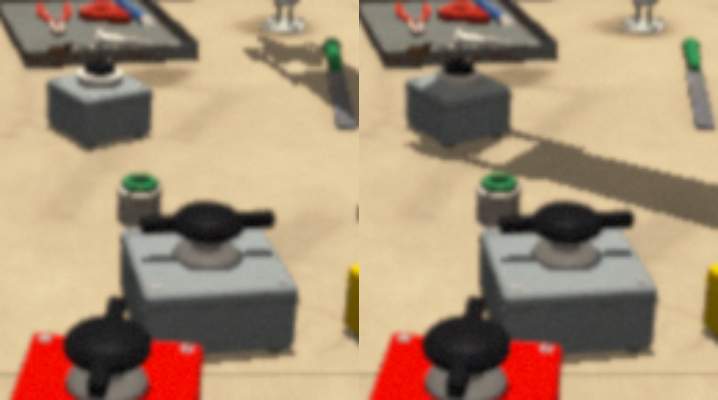

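The stop head is up, the reset button is out again and the boxes are where they were. Handing in.

```bash
python3 -c "
from h import *
workorder.sign_off()"
```

```text
the job is handed in; nothing more can be done
```

The stop button check is done in the order asked, and the job is handed in at about 14 s of robot time.

- **Press and latch:** I pressed the mushroom head about 11.6 mm with the shut fingertips, at about 4 N. With the fingers off, the side camera showed it staying down.
- **Twist and release:** I pushed the far ear clockwise, with about 0.9 rad of finger travel around the axis. After I slid the fingers off, the head was seen back up with its ears at rest.
- **Reset button:** I pressed it about 7 mm, until the force jumped from 8 to 15 N with no further travel. I then let it go, and it looks fully out in the last picture.

In the before and after side views, both boxes and the coupling look unmoved. The tape was outside those final crops, and neither it nor the block was checked against its starting position, but the arm never went near them. At the end the gripper was about 13 cm above the reset button, touching nothing. No check failed or disagreed.

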